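# Make up the grinding kit and the staining kit

## Task

Make up the two glass-painting kits from the stock on the table. The bare wooden tray is the grinding kit: the rust-coloured jar with the dark lid goes in its large well, the clear stoppered bottle in its small well and the glass muller in its third well; the grey tray with the porcelain dish is the staining kit: the yellow-capped bottle goes in its free well and the stippling brush across the notched rest, lying in both notches. Set the glass down gently and upright, fully seated, and leave the white-lidded jar of mauve pigment, which belongs to neither kit, standing where it is.

Things in the scene. Friction and masses are not known exactly. Their poses are not given: they have to be found in the camera images.
- wood_tray: Bare pale-wood kit tray, fixed, 94 (x) x 242 (y, its length) x 16 mm high, a brass bail sticking out 14 mm at each end. Origin: middle of underside, z up. On the line x=0 three round wells, 8 mm deep (floor z=8), rims chamfered: large, 80 mm wide, at y=+74 (rust jar); small, 60 mm wide, at y=-3 (stoppered bottle); third, 74 mm wide, at y=-77 (muller).
- grey_tray: Grey kit tray, fixed, 94 (x) x 242 (y, its length) x 16 mm high, a brass bail sticking out 14 mm at each end. Origin: middle of underside, z up. On x=0: at y=+74 a white dish (fixed, top z=26); at y=-3 the free well, 60 mm wide, floor z=8; at y=-81 the brush rest: two brown bars, 10 mm thick, at x=-38 and x=+38, notched (floor z=28, 40 mm wide; sides lean out to 50 mm at z=42): a brush lies in both, along x.
- rust_jar_c (a point): Squat clear-glass jar of rust-pink pigment with a dark brown lid, round, 66 mm across, 60 mm high, 0.14 kg. This point: on its axis, half-way up (30 mm). z up.
- stopper_bottle_c (a point): Small round clear-glass bottle with a clear ground-glass stopper, no coloured cap; bulb-shaped body, 47 mm across at 20 mm up, 40 at 35 mm, 24 at 55 mm; stopper 27 mm across at 69 mm up; 81 mm high, 0.09 kg. This point: on its axis, half-way up (40.5 mm). z up.
- glass_muller_c (a point): Pale glass muller (grinding tool, solid, no lid): round foot 60 mm across, tapering to a knob 38 mm across at 67 mm up (27 mm at the very top); 81 mm high, 0.42 kg. This point: on its axis, half-way up (40.5 mm). z up.
- yellow_bottle_c (a point): Slim clear-glass bottle with a tall yellow cap, 34 mm across the body up to 56 mm, cap 24 mm across above it, 94 mm high, 0.06 kg. This point: on its axis, half-way up (47 mm). z up.
- stippling_brush_c (a point): Stippling brush with pale wooden handle, lying on the table, 138 mm long (69 mm each way from this point), bristles towards its -y end. This point is at mid-length on the handle, 10 mm above its underside; y runs along the brush. Here the handle is 20 mm wide and about 19 mm high; the widest part (bristles) is 22 mm. 0.035 kg.
- white_jar_c (a point): Clear-glass jar of mauve pigment with a white lid, 50 mm across, 80 mm high. Belongs to neither kit, stays where it stands. This point: on its axis, half-way up (40 mm). Beyond the stock, 40 mm or more behind its last row, a solid light box 106 mm high runs along the table, parallel to the ends of the trays or nearly so.
Not all that is in view belongs to the job. What is shaped like the part that bears white_jar_c but turquoise is not meant.

How it is judged:
By the outcome, as a careful person would: the job done as asked, in the order asked, and still so for the second after the job is handed in, with the robot touching nothing.
It also fails if it takes over 120 s, if anything falls off the work surface, if the arm or the gripper's body presses on something with over 40 N, if the wrist force passes 120 N, or if a joint passes its speed limit or range.

## Robot

A 6-joint arm with a two-finger parallel gripper is mounted at the origin on a cart in front of the work surface, level with it; the furniture and walls round the work are solid. World frame = base frame: x ahead of the robot, y to its left, z up, the work surface at z = 0. Lengths are in m, angles in rad, forces in N, time in s.
With the tool pointing down it reaches from about 0.3 to 0.75 m from the base axis. Payload 8.5 kg.
Tool frame: the origin (TCP) lies at the very end of the fingers, on their centre line; the grasp point (between the pads) lies 19 mm behind it; z points along the fingers, y is the line along which they close (so a half turn about z gives the same grasp; the last joint's range is limited). The gripper opens to 88 mm and grips with 3 to 60 N. Pads are 18 mm wide; open, the fingers measure 123 mm over their backs; the gripper's body (75 mm by 187 mm) begins 45 mm behind the grasp point.
Start: joints at [0.93, 0.381, 1.297, -0, 1.464, -0.215], TCP at [0.227, 0.501, 0.239] pointing down, gripper open.
Joint ranges: [-3.11, 3.11], [-0.89, 2.33], [0.22, 2.48], [-1.42, 4.56], [0.17, 2.85], [-2.88, 2.88]. Speed limits (rad/s): [2.39, 2.39, 3.14, 3.14, 3.14, 3.14].

## Interface

Orientations are given as a unit quaternion [w, x, y, z].
In Python, from station import robot, imaging gives the robot as it stands.
- The arm moves only by the shell command python3 -m crank 'ROWS' [FORCE]. ROWS is JSON, a list of rows, each a list of 3 entries, a list of its own where there are three numbers: the turn, a rotation vector about the world's x, y, z scaled (see below), then the shift along the world's x, y, z scaled (see below), then the opening, from 0 (shut) to 1 (fully open). In form: [[[rx, ry, rz], [dx, dy, dz], fingers], ...]. A call has 1 to 10 rows; each row is the pose to reach, as a shift and turn from the pose commanded when the call began; what a row does not reach only later rows make up. The controller multiplies each number of a shift by 300 mm and each number of a turn by 0.5 rad. A row lasts 1/8 s, in which the tool goes at most 62.5 mm and 10.7 degrees, less where a joint would pass 70% of its speed; a pose out of reach is approached as far as the arm can. A call with a number of a shift or a turn outside -1 to 1 is refused whole. A call with a gripper value outside its range is refused whole. The fingers move at their own pace and stop on an object; FORCE is the grip in N (left out, the last holds). Time passes only in rows, so rows that repeat a pose let the fingers close. It gives the time, the measured TCP pose, the force, the opening and the grip force at its end, in the units of the state.
- robot.get_state(): the state, without advancing time (a new reading comes with each control period).
- imaging.snapshot(name): name is "scene" or "side" or "wrist"; returns a dict with "frame" (384x512x3 uint8, red, green, blue), "fx", "fy", "cx", "cy" (pixels), "R" (3x3) and "t" (3): a world point X has camera coordinates R X + t. Camera axes: x right, y down, z forward; pixel columns grow to the right and rows downward; lengths in m; the calibration is good to about 2 mm. A picture is of the moment at which its call begins. There is no depth.
- robot.job_done(): hands the job in; it is judged then, once.
The state is a dict: "t": time; "joints": joint angles; "dq": joint speeds; "effort": joint torques, N m; "position": TCP position; "ee_rot": TCP orientation; "ft_force": force on the tool from outside, world axes, zero at the start; "torque": the same for the moment, N m; "opening": opening from 0.0 (shut) to 1.0 (fully open); "gripper_force": force on a finger pad.
Only numpy, scipy, OpenCV 4.12 (cv2) and the standard library are available. Lean on these libraries where they do the work, as an engineer would, in place of code of your own. Each camera call takes 0.05 s, during which the arm holds its last target. There are 200 camera calls.

## Working session

There is one attempt and no reset: what is moved stays moved. The work goes in short steps, Python scripts to look and compute and a shell command to move; the robot and the scene stay as the last step left them, time stands still between calls to the robot, and variables do not carry over. Pictures are saved under pics/ and viewed, at most 14 in all, crops included, and the job is handed in when it is done.

```bash
mkdir -p pics; cat > h.py <<'E'
import numpy as np, cv2
from station import robot, imaging
def snap(n,f):
    s=imaging.snapshot(n); cv2.imwrite('pics/'+f+'.png',s['frame'][:,:,::-1]); np.savez('pics/'+f+'.npz',**s); return s
def ray(s,u,v):
    R=np.array(s['R']);t=np.array(s['t']); c=-R.T@t
    d=R.T@np.array([(u-s['cx'])/s['fx'],(v-s['cy'])/s['fy'],1]); return c,d/np.linalg.norm(d)
def plane(s,u,v,z):
    c,d=ray(s,u,v); return c+d*(z-c[2])/d[2]
def proj(s,X):
    p=np.array(s['R'])@np.array(X)+np.array(s['t']); return np.array([s['fx']*p[0]/p[2]+s['cx'],s['fy']*p[1]/p[2]+s['cy']])
def tri(s1,p1,s2,p2):
    c1,d1=ray(s1,*p1);c2,d2=ray(s2,*p2)
    a=np.linalg.lstsq(np.c_[d1,-d2],c2-c1,rcond=None)[0]; q1=c1+d1*a[0];q2=c2+d2*a[1]
    return (q1+q2)/2,np.linalg.norm(q1-q2)
E
python3 - <<'E'
from h import *
a=snap('scene','a');b=snap('side','b');w=snap('wrist','w')
for s in(a,b,w): print(ray(s,256,192),s['fx'])
A=cv2.imread('pics/a.png');B=cv2.imread('pics/b.png')
cv2.imwrite('pics/ab.png',np.hstack([cv2.resize(A,(400,300)),cv2.resize(B,(400,300))]))
print(robot.get_state())
E
```

```text
(array([-0.03006919, -0.4126637 ,  0.61769931]), array([ 0.66350866,  0.43472579, -0.60890865])) 408.1962357194922
(array([ 1.22747598, -0.21955478,  0.55667788]), array([-0.77682075,  0.19670752, -0.59821039])) 394.0651287580646
(array([0.15882937, 0.53154675, 0.3849484 ]), array([ 0.26429925, -0.1192225 , -0.95704331])) 277.91681422218653
{'t': 0.15, 'joints': array([ 9.29694200e-01,  3.81031118e-01,  1.29801480e+00,  3.26286719e-06,
        1.46358165e+00, -2.15294529e-01]), 'dq': array([-0.00157675, -0.0016142 , -0.00325631, -0.00013665,  0.00149636,
        0.00071733]), 'effort': array([ 2.85091774e-03, -4.38078046e+01, -2.24614674e+01,  7.13424641e-02,
        3.43070319e-02, -1.09809207e-04]), 'position': array([0.22705608, 0.50072304, 0.23830927]), 'ee_rot': array([-2.16340712e-04,  2.11299165e-01,  9.77421299e-01, -4.70065574e-04]), 'ft_force': array([-0.08920385,  0.13464754,  0.18951457]), 'torque': array([-0.01323628, -0.00889921,  0.00687034]), 'gripper_force': 0.0, 'opening': 1.0009108968027802}
```

View pics/a.png

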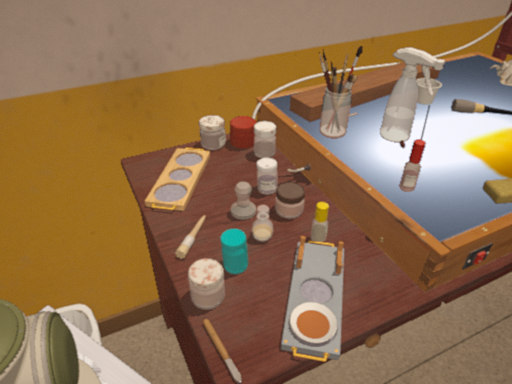

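View pics/b.png

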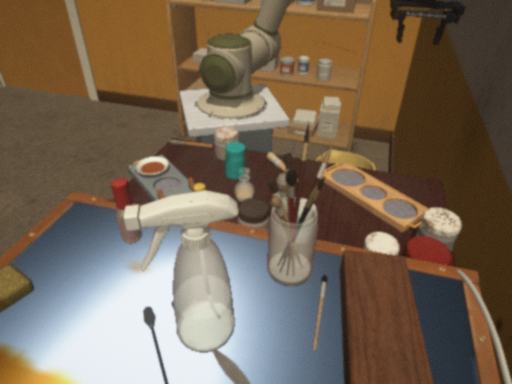

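The scene view shows the wooden tray at (180,178), grey tray (315,300), brush (190,236), muller (243,200), rust jar (290,200), stoppered bottle (262,224), yellow bottle (320,222) and turquoise decoy (234,251). White-lidded candidates are (266,176), (264,139) and (212,132). I'll enlarge that area.

```bash
python3 - <<'E'
import cv2
A=cv2.imread('pics/a.png')
cv2.imwrite('pics/a2.png',cv2.resize(A[110:310,140:370],(690,600),interpolation=cv2.INTER_CUBIC))
from h import *
s=np.load('pics/a.npz')
for n,p,z in [('muller foot',(243,212),0.0),('mullertop',(243,184),.081),('rusttop',(290,193),.06),('stoptop',(262,209),.081),('yeltop',(321.5,205),.094),('white',(267,163),.08),('brush',(190,237),.01),('turq',(234,234),.08),('gw',(317,291),.008),('wl',(172,192),.008),('ws',(181,174),.008),('wt',(189,159),.008),('dish',(313,324),.026)]:
    print(n,plane(s,*p,z).round(3))
E
```

```text
muller foot [0.562 0.011 0.   ]
mullertop [0.563 0.01  0.081]
rusttop [ 0.617 -0.079  0.06 ]
stoptop [ 0.514 -0.071  0.081]
yeltop [ 0.579 -0.172  0.094]
white [0.665 0.012 0.08 ]
brush [0.421 0.051 0.01 ]
turq [ 0.423 -0.067  0.08 ]
gw [ 0.445 -0.239  0.008]
wl [0.519 0.193 0.008]
ws [0.589 0.227 0.008]
wt [0.655 0.257 0.008]
dish [ 0.365 -0.27   0.026]
```

View pics/a2.png

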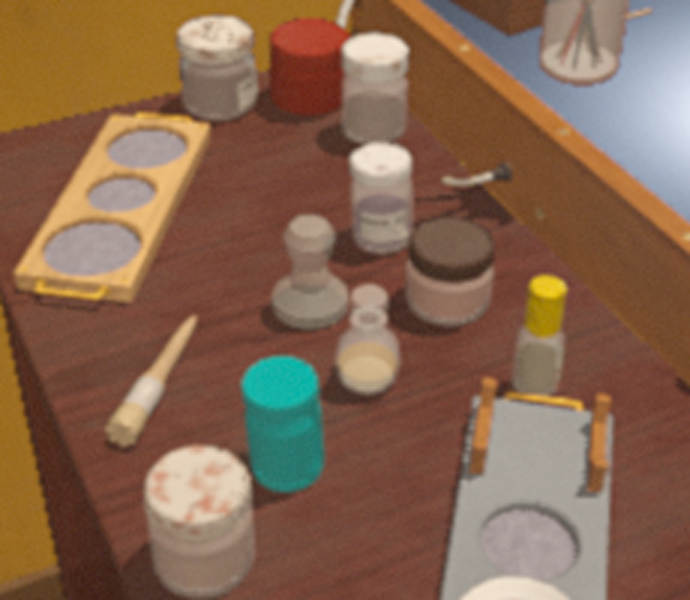

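White-lidded candidates, all in scene pixels:
- **(266,176):** 50 mm wide with mauve contents, standing among the stock. This fits white_jar.
- **(264,139):** larger, grey contents.
- **(212,132):** larger, splotched lid.
- **(207,284):** squat, splotched lid.
- **(234,251):** the turquoise decoy.

The crop confirms (266,176), which I leave alone. Next I move over the stock for a closer look.

```bash
python3 -m crank '[[[0,0,0],[0.4,-0.9,0.3],1],[[0,0,0],[0.4,-0.9,0.3],1],[[0,0,0],[0.4,-0.9,0.3],1],[[0,0,0],[0.4,-0.9,0.3],1],[[0,0,0],[0.4,-0.9,0.3],1],[[0,0,0],[0.4,-0.9,0.3],1]]'
python3 -m crank '[[[0,0,0],[0.5,-0.7,0],1],[[0,0,0],[0.5,-0.7,0],1],[[0,0,0],[0.5,-0.7,0],1],[[0,0,0],[0.5,-0.7,0],1],[[0,0,0],[0.5,-0.7,0],1],[[0,0,0],[0.5,-0.7,0],1]]'
python3 - <<'E'
from h import *
s=np.load('pics/a.npz')
for n,p,z in [('boxedge1',(262,108),.106),('boxedge2',(440,248),.106),('pot base',(333,133),.106),('pot top',(356,50),.3),('spray',(396,135),.106),('red',(410,185),.106),('whitebig',(264,130),.1)]:
    print(n,plane(s,*p,z).round(3))
w=snap('wrist','w1'); print(ray(w,256,192)); print(robot.get_state()['position'])
E
```

```text
t: 0.9
position: [0.3487, 0.2284, 0.3296]
ee_rot: [0.001, 0.214, 0.977, 0.0]
ft_force: [0.4, 0.6, 0.9]
opening: 0.998
gripper_force: 0.0
t: 1.65
position: [0.497, 0.0218, 0.3281]
ee_rot: [-0.001, 0.211, 0.977, 0.0]
ft_force: [-0.3, 0.2, 0.2]
opening: 1.0
gripper_force: 0.0
boxedge1 [0.86  0.153 0.106]
boxedge2 [ 0.574 -0.402  0.106]
pot base [ 0.842 -0.073  0.106]
pot top [ 0.9   -0.078  0.3  ]
spray [ 0.921 -0.209  0.106]
red [ 0.729 -0.302  0.106]
whitebig [0.766 0.086 0.1  ]
(array([0.42885276, 0.05237328, 0.47497772]), array([ 0.26376953, -0.11750049, -0.95740236]))
[0.49663861 0.02231326 0.32855135]
```

View pics/w1.png

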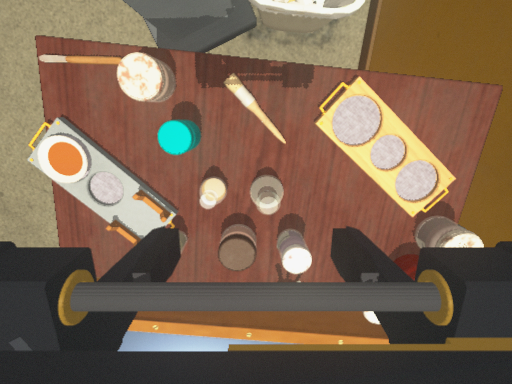

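The wrist view is clear. Wood tray wells are at (356,119), (388,151) and (416,181), largest first, so the large well is nearest the robot. Grey well is at (107,187), rest bars at (152,207) and (122,233), rust jar (238,247), stoppered bottle (211,193), muller (267,194), brush (256,108), turquoise (177,137), white jar (295,251). The yellow bottle is hidden behind the left finger at about (180,240). Now I measure with masks.

```bash
cat > m.py <<'E'
from h import *
s=dict(np.load('pics/w1.npz')); F=s['frame'].astype(int); r,g,b=F[...,0],F[...,1],F[...,2]
sat=F.max(2)-F.min(2)
def well(u,v,rad,z):
    m=((sat<38)&(b>95)&(b>g-2)).astype(np.uint8)
    y,x=np.mgrid[:384,:512]; m[(x-u)**2+(y-v)**2>rad**2]=0
    m=cv2.morphologyEx(m,cv2.MORPH_OPEN,np.ones((3,3),np.uint8)); m=cv2.morphologyEx(m,cv2.MORPH_CLOSE,np.ones((5,5),np.uint8))
    c=max(cv2.findContours(m,0,1)[0],key=cv2.contourArea); P=np.array([plane(s,*p[0],z)[:2] for p in cv2.convexHull(c)],np.float32)
    (cx,cy),(d1,d2),_=cv2.fitEllipse(P); return np.array([cx,cy,d1,d2]).round(4)
for n,a in dict(large=(356,119,32,.008),small=(388,151,24,.008),third=(416,181,30,.008),greywell=(107,187,24,.008)).items(): print(n,well(*a))
# orange bars, brush
def comp(m,box,name):
    u0,u1,v0,v1=box; mm=np.zeros_like(m,np.uint8); mm[v0:v1,u0:u1]=m[v0:v1,u0:u1]
    n,l,st,ce=cv2.connectedComponentsWithStats(mm)
    for i in range(1,n):
        if st[i,4]>40: print(name,st[i],ce[i].round(1))
    return mm
comp((r>140)&(g<120)&(b<80),(100,178,185,250),'bar')
bm=comp((r>150)&(g>120),(222,290,68,148),'brush')
p=cv2.findNonZero(bm); P=np.array([plane(s,*q[0],.010)[:2] for q in p],np.float32)
c,sz,an=cv2.minAreaRect(P); print('brush rect',c,sz,cv2.boxPoints((c,sz,an)).round(3).tolist())
dm=comp((r<110)&(r>45)&(sat<45)&(r-b>8)&(r-b<45)&(g>35),(215,260,225,275),'lid')
E
python3 m.py; python3 - <<'E'
import cv2
A=cv2.imread('pics/w1.png'); cv2.imwrite('pics/w1c.png',cv2.resize(A[160:280,90:320],(800,417),interpolation=cv2.INTER_CUBIC))
E
```

```text
Traceback (most recent call last):
  File "m.py", line 10, in <module>
    for n,a in dict(large=(356,119,32,.008),small=(388,151,24,.008),third=(416,181,30,.008),greywell=(107,187,24,.008)).items(): print(n,well(*a))
                                                                                                                                         ~~~~^^^^
  File "m.py", line 8, in well
    c=max(cv2.findContours(m,0,1)[0],key=cv2.contourArea); P=np.array([plane(s,*p[0],z)[:2] for p in cv2.convexHull(c)],np.float32)
ValueError: max() iterable argument is empty
```

View pics/w1c.png

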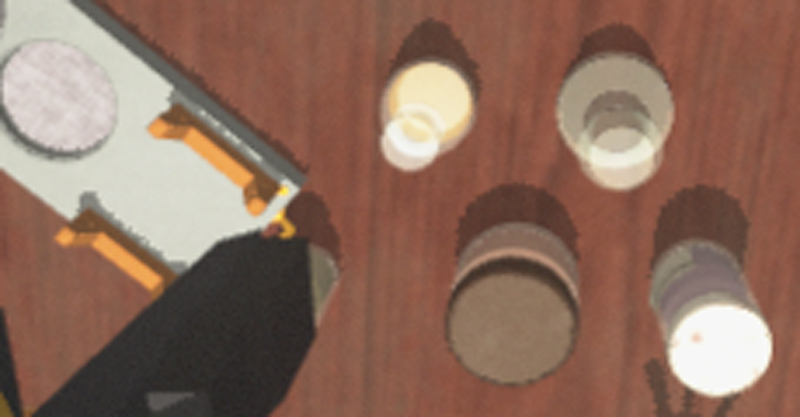

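The crop shows the stopper at (208.5,199.7), muller knob (268.3,203.7), rust lid (237.2,252.6) and white lid (297,260.6). The yellow bottle sits just off the grey tray's end. Next I fix the well mask.

```bash
python3 - <<'E'
import re
t=open('m.py').read()
t=t.replace("m=((sat<38)&(b>95)&(b>g-2)).astype(np.uint8)","L=cv2.cvtColor(s['frame'],cv2.COLOR_RGB2LAB).astype(int);q=L[v-4:v+5,u-4:u+5].reshape(-1,3).mean(0);D=cv2.GaussianBlur(np.abs(L-q)[...,1:].sum(2).astype(np.float32),(0,0),1);print(q.round(),L[v-2,u-30],L[v,u+26]);m=((D<8)&(abs(L[...,0]-q[0])<30)).astype(np.uint8)")
open('m.py','w').write(t+'''
for n,p,z in [('stop',(208.5,199.7),.081),('stopb',(213,190.2),.02),('knob',(268.3,203.7),.078),('foot',(266.8,191.6),.005),('rust',(237.2,252.6),.06),('white',(297,260.6),.08),('lidL',(218.8,252.6),.06),('lidR',(255.9,252.6),.06)]: print(n,plane(s,*p,z).round(4))
''')
E
python3 m.py
```

```text
[213. 131. 132.] [229 124 173] [187 140 169]
large [0.5135 0.193  0.0735 0.0741]
[214. 132. 132.] [238 119 171] [229 124 174]
small [0.5844 0.2246 0.0523 0.0541]
[214. 132. 132.] [239 119 169] [228 124 174]
third [0.6525 0.255  0.0656 0.0675]
[213. 131. 131.] [212 126 134] [220 126 134]
greywell [ 0.4482 -0.2363  0.0604  0.0731]
bar [153 185  13  11  58] [160.2 189.1]
bar [109 227  28  23 145] [120.3 238. ]
brush [225  74  61  70 829] [251.  103.9]
brush rect (0.4336961805820465, 0.05432786047458649) (0.13704505562782288, 0.020759975537657738) [[0.3659999966621399, 0.04100000113248825], [0.37299999594688416, 0.02199999988079071], [0.5019999742507935, 0.06800000369548798], [0.4950000047683716, 0.08699999749660492]]
lid [219 234  37  22 184] [238.7 240. ]
stop [ 0.5191 -0.0656  0.081 ]
stopb [ 0.521 -0.069  0.02 ]
knob [0.5627 0.013  0.078 ]
foot [0.5655 0.0124 0.005 ]
rust [ 0.6265 -0.0706  0.06  ]
white [0.6694 0.0165 0.08  ]
lidL [ 0.6139 -0.0986  0.06  ]
lidR [ 0.6394 -0.0422  0.06  ]
```

Measurements check out: well spacings are 77.6 and 74.6 mm against 77 and 74, the brush is 137 mm long, and the lid is about 64 mm across. First is the rust jar: I approach above it with the closing direction turned to about 30°, which clears the neighbours.

```bash
python3 -m crank '[[[0,0,-1],[0.43,-0.31,-0.43],1],[[0,0,-1],[0.43,-0.31,-0.43],1],[[0,0,-1],[0.43,-0.31,-0.43],1],[[0,0,-1],[0.43,-0.31,-0.43],1],[[0,0,-1],[0.43,-0.31,-0.43],1],[[0,0,-1],[0.43,-0.31,-0.43],1]]'
python3 -m crank '[[[0,0,-0.24],[0,0,-0.13],1],[[0,0,-0.24],[0,0,-0.13],1],[[0,0,-0.24],[0,0,-0.13],1]]'
python3 - <<'E'
from h import *
w=snap('wrist','w2'); snap('scene','a3')
W=cv2.imread('pics/w2.png')
for X,c in [((.6265,-.0706,.06),(0,255,0)),((.5191,-.0656,.081),(255,0,0)),((.5627,.013,.081),(255,0,0)),((.669,.0165,.08),(0,0,255))]:
    p=proj(w,X); print(p); cv2.circle(W,tuple(int(x) for x in p),3,c,-1)
A=cv2.imread('pics/a3.png')[120:320,180:380]
cv2.imwrite('pics/w2o.png',np.hstack([cv2.resize(W,(480,360)),cv2.resize(A,(320,360))]))
E
```

```text
t: 2.45
position: [0.6258, -0.0707, 0.2019]
ee_rot: [0.001, 0.445, 0.895, 0.0]
ft_force: [0.2, 0.3, 0.3]
opening: 0.995
gripper_force: 0.0
t: 2.82
position: [0.6265, -0.0718, 0.163]
ee_rot: [0.001, 0.498, 0.867, 0.0]
ft_force: [-0.7, 0.8, 1.0]
opening: 1.0
gripper_force: 0.0
[256.18185282 189.49624029]
[143.94825666 127.14781386]
[239.26067882  64.82784978]
[355.6826266  132.90574215]
```

View pics/w2o.png

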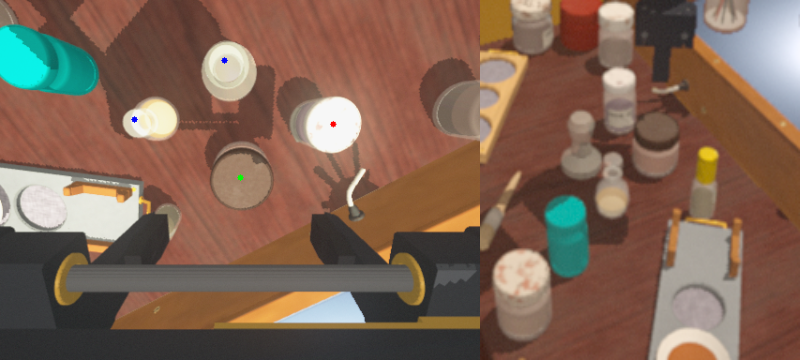

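The projected points land on the lid centre and on the muller and stopper tops, so the measurements hold. Descending and gripping.

```bash
python3 -m crank '[[[0,0,0],[0,0.004,-0.15],1],[[0,0,0],[0,0.004,-0.28],1],[[0,0,0],[0,0.004,-0.36],1],[[0,0,0],[0,0.004,-0.4],1],[[0,0,0],[0,0.004,-0.42],1],[[0,0,0],[0,0.004,-0.42],1]]' 
python3 -m crank '[[[0,0,0],[0,0,0],0.6],[[0,0,0],[0,0,0],0.6],[[0,0,0],[0,0,0],0.6],[[0,0,0],[0,0,0],0.6],[[0,0,0],[0,0,0],0.6],[[0,0,0],[0,0,0],0.6]]' 15
```

```text
t: 3.68
position: [0.6265, -0.071, 0.0354]
ee_rot: [0.001, 0.499, 0.866, 0.0]
ft_force: [0.3, -0.2, -0.3]
opening: 1.004
gripper_force: 0.0
t: 4.42
position: [0.6268, -0.0709, 0.0354]
ee_rot: [0.001, 0.499, 0.866, 0.0]
ft_force: [2.1, 1.2, 5.9]
opening: 0.708
gripper_force: 15.1
```

```bash
python3 -m crank '[[[0,0,0],[0,0,0.15],0.6],[[0,0,0],[0,0,0.3],0.6],[[0,0,0],[0,0,0.42],0.6],[[0,0,0],[-0.08,0.18,0.42],0.6],[[0,0,0],[-0.15,0.35,0.42],0.6],[[0,0,0],[-0.22,0.52,0.42],0.6],[[0,0,0],[-0.3,0.7,0.42],0.6],[[0,0,0],[-0.36,0.84,0.42],0.6],[[0,0,0],[-0.377,0.88,0.42],0.6],[[0,0,0],[-0.377,0.88,0.42],0.6]]'
python3 - <<'E'
from h import *
w=snap('wrist','w3'); a=snap('scene','a4'); b=snap('side','b4')
W=cv2.imread('pics/w3.png')
for s,M in((w,W),(a,cv2.imread('pics/a4.png'))):
    for X in [(.5135,.193,.008),(.5844,.2246,.008),(.6525,.255,.008)]:
        p=proj(s,X); print(p); cv2.circle(M,tuple(int(x) for x in p),2,(0,0,255),-1)
    if s is a: A=M
cv2.imwrite('pics/w3o.png',np.hstack([cv2.resize(W,(480,360)),cv2.resize(A[90:290,100:300],(320,360))]))
print(robot.get_state()['position'])
E
```

```text
t: 5.68
position: [0.5128, 0.193, 0.1603]
ee_rot: [-0.0, 0.499, 0.867, -0.001]
ft_force: [0.3, -1.0, -3.1]
opening: 0.707
gripper_force: 15.1
[256.46797103 178.29438966]
[325.61275429 185.54647329]
[391.12565918 192.37956206]
[170.57791777 193.1281382 ]
[180.41854787 175.10824125]
[188.853383   159.63280352]
[0.51362319 0.19180307 0.16048596]
```

View pics/w3o.png

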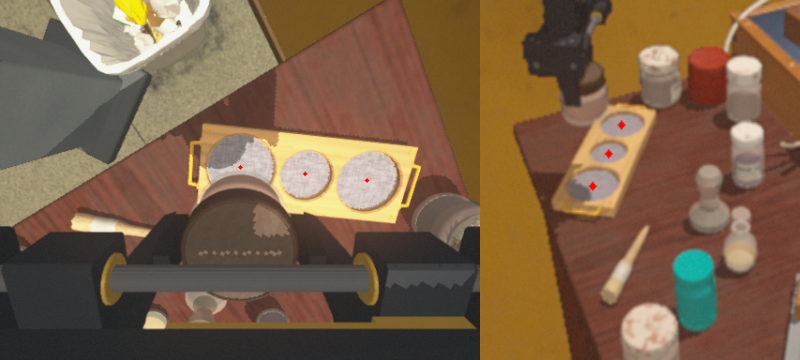

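The red dots sit on the well centres in both views, with the jar above the large well. Lowering.

```bash
python3 -m crank '[[[0,0,0],[0,0.002,-0.12],0.6],[[0,0,0],[0,0.002,-0.22],0.6],[[0,0,0],[0,0.002,-0.3],0.6],[[0,0,0],[0,0.002,-0.35],0.6],[[0,0,0],[0,0.002,-0.37],0.6],[[0,0,0],[0,0.002,-0.38],0.6],[[0,0,0],[0,0.002,-0.385],0.6],[[0,0,0],[0,0.002,-0.388],0.6],[[0,0,0],[0,0.002,-0.388],0.6]]'
```

```text
t: 6.95
position: [0.5131, 0.1937, 0.0446]
ee_rot: [0.0, 0.499, 0.866, 0.0]
ft_force: [1.4, 0.1, -2.3]
opening: 0.708
gripper_force: 15.1
```

Not touching yet, so I go a millimetre or two lower until contact, then release.

```bash
python3 -m crank '[[[0,0,0],[0,0,-0.003],0.6],[[0,0,0],[0,0,-0.006],0.6],[[0,0,0],[0,0,-0.006],0.6]]'
python3 -m crank '[[[0,0,0],[0,0,0],0.75],[[0,0,0],[0,0,0],0.85],[[0,0,0],[0,0,0],0.95],[[0,0,0],[0,0,0],0.95],[[0,0,0],[0,0,0.1],0.95],[[0,0,0],[0,0,0.25],0.95],[[0,0,0],[0,0,0.4],0.95],[[0,0,0],[0,0,0.45],0.95],[[0,0,0],[0,0,0.45],0.95]]'
python3 - <<'E'
from h import *
w=snap('wrist','w4');print(proj(w,(.5135,.193,.068)))
W=cv2.imread('pics/w4.png');s=dict(np.load('pics/w1.npz'))
cv2.imwrite('pics/w4o.png',cv2.resize(W[100:300,120:450],(660,400)))
E
```

```text
t: 7.32
position: [0.5134, 0.1934, 0.0433]
ee_rot: [0.001, 0.499, 0.866, 0.0]
ft_force: [-1.5, -3.8, 7.2]
opening: 0.711
gripper_force: 15.2
t: 8.45
position: [0.5131, 0.1937, 0.1775]
ee_rot: [0.0, 0.499, 0.866, 0.0]
ft_force: [0.4, -0.5, -1.0]
opening: 0.955
gripper_force: 0.0
[255.70623823 189.60727986]
```

View pics/w4o.png

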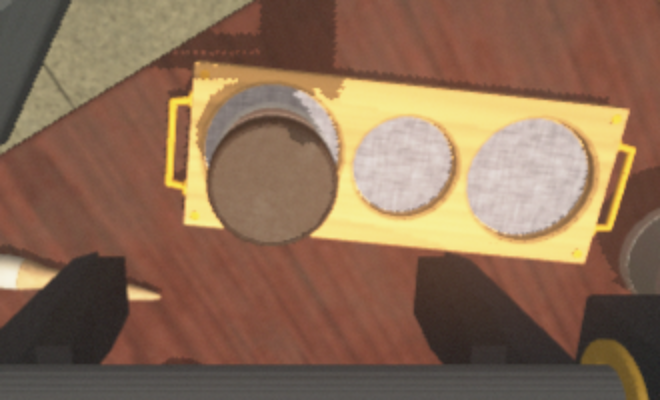

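The rust jar is upright and centred; release at z=0.0433 against 0.0354 at pick gives the 8 mm well floor, so it is seated. Next is the stoppered bottle, gripped at the stopper.

```bash
python3 -m crank '[[[0,0,0],[0.005,-0.2,0],0.8],[[0,0,0],[0.01,-0.4,0],0.8],[[0,0,0],[0.015,-0.6,0],0.8],[[0,0,0],[0.02,-0.8,0],0.8],[[0,0,0],[0.021,-0.866,0],0.8],[[0,0,0],[0.021,-0.866,-0.1],0.7],[[0,0,0],[0.021,-0.866,-0.25],0.7],[[0,0,0],[0.021,-0.866,-0.36],0.7],[[0,0,0],[0.021,-0.866,-0.42],0.7],[[0,0,0],[0.021,-0.866,-0.427],0.7]]' 8
python3 -m crank '[[[0,0,0],[0,0,0],0.5],[[0,0,0],[0,0,0],0.4],[[0,0,0],[0,0,0],0.3],[[0,0,0],[0,0,0],0.2],[[0,0,0],[0,0,0],0.2],[[0,0,0],[0,0,0],0.2]]' 8
```

```text
t: 9.75
position: [0.5183, -0.0651, 0.0475]
ee_rot: [-0.002, 0.499, 0.867, -0.0]
ft_force: [0.1, -0.1, 1.5]
opening: 0.696
gripper_force: 0.0
t: 10.5
position: [0.5197, -0.0662, 0.0498]
ee_rot: [0.0, 0.499, 0.866, 0.0]
ft_force: [1.6, 0.3, 3.6]
opening: 0.319
gripper_force: 8.1
```

```bash
python3 -m crank '[[[0,0,0],[0,0,0.1],0.2],[[0,0,0],[0,0,0.25],0.2],[[0,0,0],[0,0,0.4],0.2],[[0,0,0],[0.04,0.18,0.42],0.2],[[0,0,0],[0.08,0.36,0.42],0.2],[[0,0,0],[0.12,0.54,0.42],0.2],[[0,0,0],[0.16,0.72,0.42],0.2],[[0,0,0],[0.2,0.9,0.42],0.2],[[0,0,0],[0.216,0.969,0.42],0.2],[[0,0,0],[0.216,0.969,0.42],0.2]]' 10
python3 - <<'E'
from h import *
w=snap('wrist','w5'); a=snap('scene','a5'); print(robot.get_state()['position'],robot.get_state()['opening'])
W=cv2.imread('pics/w5.png'); A=cv2.imread('pics/a5.png')
cv2.imwrite('pics/w5o.png',np.hstack([cv2.resize(W,(480,360)),cv2.resize(A[70:270,100:300],(320,360))]))
E
```

```text
t: 11.75
position: [0.5839, 0.225, 0.1747]
ee_rot: [-0.0, 0.499, 0.867, -0.001]
ft_force: [0.3, -0.3, -1.3]
opening: 0.317
gripper_force: 9.4
[0.58402081 0.22325612 0.17518534] 0.31378333573410394
```

View pics/w5o.png

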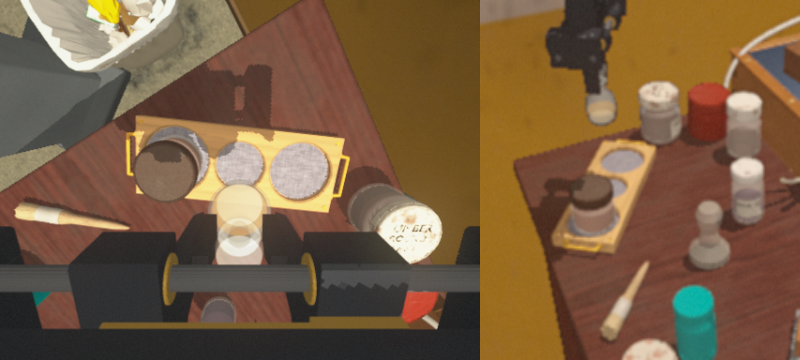

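The bottle hangs upright above the small well, with the "umber" jar to the right of the tray. Lowering.

```bash
python3 -m crank '[[[0,0,0],[0,0,-0.12],0.2],[[0,0,0],[0,0,-0.22],0.2],[[0,0,0],[0,0,-0.3],0.2],[[0,0,0],[0,0,-0.35],0.2],[[0,0,0],[0,0,-0.37],0.2],[[0,0,0],[0,0,-0.38],0.2],[[0,0,0],[0,0,-0.387],0.2],[[0,0,0],[0,0,-0.391],0.2],[[0,0,0],[0,0,-0.394],0.2],[[0,0,0],[0,0,-0.394],0.2]]'
```

```text
t: 13.1
position: [0.5844, 0.2247, 0.0578]
ee_rot: [0.0, 0.499, 0.866, 0.0]
ft_force: [-0.7, 0.3, 3.2]
opening: 0.318
gripper_force: 10.0
```

```bash
python3 -m crank '[[[0,0,0],[0,0,0],0.38],[[0,0,0],[0,0,0],0.44],[[0,0,0],[0,0,0],0.46],[[0,0,0],[0,0,0.05],0.46],[[0,0,0],[0,0,0.15],0.46],[[0,0,0],[0,0,0.3],0.46],[[0,0,0],[0,0,0.42],0.46],[[0,0,0],[0,0,0.42],0.46]]'
python3 -m crank '[[[0,0,0],[-0.02,-0.2,0],0.8],[[0,0,0],[-0.04,-0.4,0],0.8],[[0,0,0],[-0.06,-0.6,0],0.8],[[0,0,0],[-0.07,-0.708,0],0.8],[[0,0,0],[-0.07,-0.708,-0.1],0.7],[[0,0,0],[-0.07,-0.708,-0.25],0.7],[[0,0,0],[-0.07,-0.708,-0.38],0.7],[[0,0,0],[-0.07,-0.708,-0.44],0.7],[[0,0,0],[-0.07,-0.708,-0.46],0.7],[[0,0,0],[-0.07,-0.708,-0.46],0.7]]'
python3 -m crank '[[[0,0,0],[0,0,0],0.5],[[0,0,0],[0,0,0],0.4],[[0,0,0],[0,0,0],0.3],[[0,0,0],[0,0,0],0.3],[[0,0,0],[0,0,0],0.3],[[0,0,0],[0,0,0],0.3]]' 25
```

```text
t: 14.1
position: [0.5852, 0.2248, 0.1872]
ee_rot: [0.003, 0.499, 0.866, 0.002]
ft_force: [0.1, 0.1, -0.2]
opening: 0.46
gripper_force: 0.0
t: 15.35
position: [0.5631, 0.0122, 0.0453]
ee_rot: [-0.0, 0.499, 0.866, -0.0]
ft_force: [-0.2, 0.3, 0.2]
opening: 0.697
gripper_force: 0.0
t: 16.1
position: [0.5639, 0.0123, 0.0459]
ee_rot: [0.001, 0.499, 0.866, 0.001]
ft_force: [3.8, 2.0, 5.9]
opening: 0.482
gripper_force: 25.1
```

```bash
python3 -m crank '[[[0,0,0],[0,0,0.1],0.3],[[0,0,0],[0,0,0.25],0.3],[[0,0,0],[0,0,0.4],0.3],[[0,0,0],[0.05,0.15,0.43],0.3],[[0,0,0],[0.1,0.3,0.43],0.3],[[0,0,0],[0.16,0.45,0.43],0.3],[[0,0,0],[0.22,0.6,0.43],0.3],[[0,0,0],[0.27,0.75,0.43],0.3],[[0,0,0],[0.298,0.81,0.43],0.3],[[0,0,0],[0.298,0.81,0.43],0.3]]' 30
python3 - <<'E'
from h import *
w=snap('wrist','w6'); a=snap('scene','a6'); print(robot.get_state()['position'],robot.get_state()['opening'])
W=cv2.imread('pics/w6.png'); A=cv2.imread('pics/a6.png')
cv2.imwrite('pics/w6o.png',np.hstack([cv2.resize(W,(480,360)),cv2.resize(A[70:270,100:300],(320,360))]))
E
```

```text
t: 17.35
position: [0.6518, 0.2559, 0.1721]
ee_rot: [-0.001, 0.499, 0.867, -0.002]
ft_force: [0.5, 0.1, -4.2]
opening: 0.479
gripper_force: 29.1
[0.65191156 0.25425491 0.17313071] 0.47659939540986057
```

View pics/w6o.png

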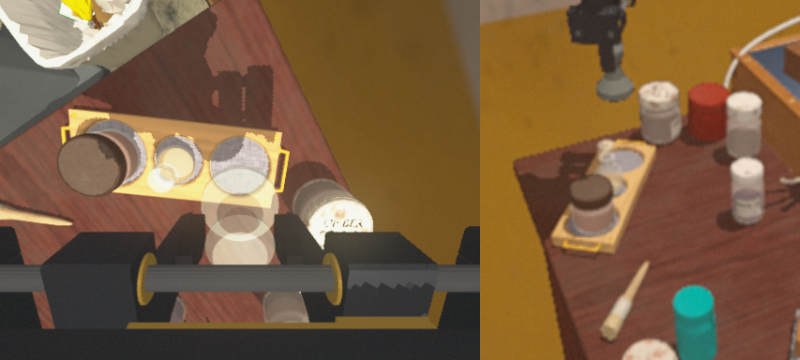

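The bottle is seated upright in the small well, and the muller hangs upright over the third well. I check the umber jar (right) for clearance.

```bash
python3 - <<'E'
from h import *
w=np.load('pics/w6.npz');a=np.load('pics/a6.npz')
X=tri(w,(363,232),a,(211.5,122));print(X, proj(w,(.6525,.255,.008)))
E
```

```text
(array([0.77026861, 0.26929788, 0.06422024]), np.float64(0.007718131114319909)) [256.42161451 176.60593067]
```

It is 0.12 m away and lower than the gripper body, so it is clear. Lowering.

```bash
python3 -m crank '[[[0,0,0],[0,0,-0.12],0.3],[[0,0,0],[0,0,-0.22],0.3],[[0,0,0],[0,0,-0.3],0.3],[[0,0,0],[0,0,-0.35],0.3],[[0,0,0],[0,0,-0.38],0.3],[[0,0,0],[0,0,-0.39],0.3],[[0,0,0],[0,0,-0.395],0.3],[[0,0,0],[0,0,-0.399],0.3],[[0,0,0],[0,0,-0.402],0.3],[[0,0,0],[0,0,-0.402],0.3]]'
```

```text
t: 18.7
position: [0.6527, 0.2553, 0.0541]
ee_rot: [0.0, 0.499, 0.866, 0.0]
ft_force: [-0.1, 0.6, -2.2]
opening: 0.477
gripper_force: 29.3
```

```bash
python3 -m crank '[[[0,0,0],[0,0,-0.002],0.3],[[0,0,0],[0,0,-0.003],0.3],[[0,0,0],[0,0,-0.003],0.3]]'
python3 -m crank '[[[0,0,0],[0,0,0],0.52],[[0,0,0],[0,0,0],0.6],[[0,0,0],[0,0,0],0.62],[[0,0,0],[0,0,0.05],0.62],[[0,0,0],[0,0,0.15],0.62],[[0,0,0],[0,0,0.3],0.62],[[0,0,0],[0,0,0.45],0.62],[[0,0,0],[0,0,0.45],0.62]]'
python3 - <<'E'
from h import *
# grey tray and yellow bottle from unobstructed earlier views
w=np.load('pics/w2.npz');a=np.load('pics/a5.npz');w6=snap('wrist','w7')
for nm,s in(('a',a),('w2',w)):
    F=s['frame'].astype(int);r,g,b=F[...,0],F[...,1],F[...,2]
    m=((r>150)&(g>120)&(b<60)).astype(np.uint8); n,l,st,ce=cv2.connectedComponentsWithStats(m)
    print(nm,[(st[i].tolist(),ce[i].round(1).tolist()) for i in range(1,n) if st[i,4]>15 and (nm=='w2' or 280<ce[i][0]<350)])
print(plane(a,322,205,.094))
E
```

```text
t: 19.08
position: [0.6527, 0.2555, 0.0539]
ee_rot: [0.0, 0.499, 0.866, 0.001]
ft_force: [-4.0, 1.3, 5.7]
opening: 0.477
gripper_force: 30.0
t: 20.08
position: [0.6538, 0.2555, 0.1932]
ee_rot: [0.003, 0.499, 0.866, 0.003]
ft_force: [0.3, -0.1, 0.0]
opening: 0.617
gripper_force: 0.0
a [([316, 202, 13, 20, 187], [321.7, 211.3])]
w2 [([439, 275, 12, 20, 51], [443.8, 283.9]), ([64, 282, 6, 7, 17], [66.9, 284.1]), ([62, 308, 3, 9, 16], [62.7, 312.1]), ([441, 313, 10, 12, 40], [445.8, 320.1]), ([61, 318, 9, 7, 27], [65.1, 321.9])]
[ 0.57944929 -0.17322515  0.094     ]
```

The muller is seated (0.0539 against 0.0459 at pick, so 8 mm). On to the yellow bottle, with a look from above that also covers the grey tray.

```bash
python3 -m crank '[[[0,0,0],[-0.024,-0.14,0.1],0.7],[[0,0,0],[-0.05,-0.3,0.1],0.7],[[0,0,0],[-0.08,-0.5,0.1],0.7],[[0,0,0],[-0.12,-0.7,0.1],0.7],[[0,0,0],[-0.12,-0.7,0.1],0.7],[[0,0,0],[-0.12,-0.7,0.1],0.7]]'
python3 -m crank '[[[0,0,0],[-0.03,-0.17,0.03],0.7],[[0,0,0],[-0.06,-0.35,0.06],0.7],[[0,0,0],[-0.09,-0.55,0.06],0.7],[[0,0,0],[-0.125,-0.727,0.06],0.7],[[0,0,0],[-0.125,-0.727,0.06],0.7],[[0,0,0],[-0.125,-0.727,0.06],0.7]]'
python3 - <<'E'
from h import *
w=snap('wrist','w8'); F=w['frame'].astype(int);r,g,b=F[...,0],F[...,1],F[...,2]
m=((r>150)&(g>120)&(b<60)).astype(np.uint8); n,l,st,ce=cv2.connectedComponentsWithStats(m)
for i in range(1,n):
    if st[i,4]>60: print(st[i],ce[i].round(1),plane(w,*ce[i],.094).round(4))
print(robot.get_state()['position'])
W=cv2.imread('pics/w8.png')
for X in [(.4482,-.2363,.008),(.579,-.173,.094)]: cv2.circle(W,tuple(int(x) for x in proj(w,X)),2,(0,0,255),-1)
cv2.imwrite('pics/w8o.png',cv2.resize(W[0:300],(800,469)))
E
```

```text
t: 20.88
position: [0.6164, 0.0455, 0.2171]
ee_rot: [-0.001, 0.5, 0.866, -0.0]
ft_force: [0.1, -0.3, -0.1]
opening: 0.699
gripper_force: 0.0
t: 21.62
position: [0.5795, -0.1713, 0.2354]
ee_rot: [-0.0, 0.499, 0.867, 0.0]
ft_force: [-0.7, 0.0, 0.5]
opening: 0.702
gripper_force: 0.0
[245 166  23  28 486] [255.6 179.8] [ 0.579  -0.1706  0.094 ]
[ 0.57961472 -0.17094849  0.23555145]
```

View pics/w8o.png

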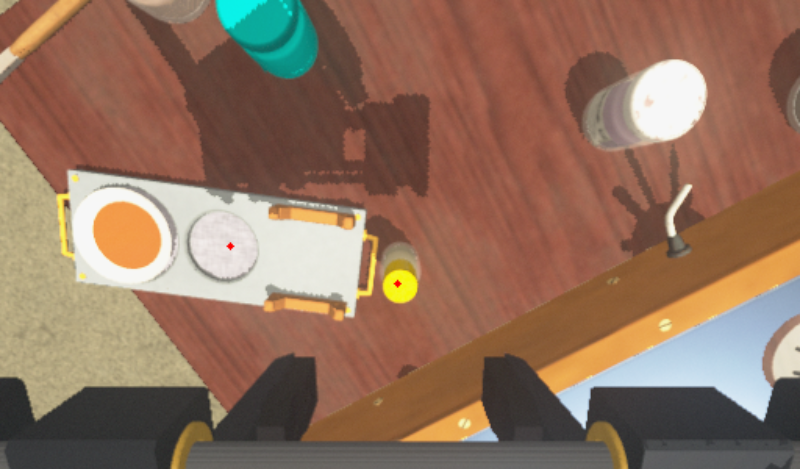

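The cap is centred under the gripper at shown (400,285), the grey well at shown (224,245), the dish at (124,237), and the bars at (312,216) and (306,306).

```bash
python3 - <<'E'
from h import *
w=np.load('pics/w8.npz');k=.64
f=lambda u,v,z: plane(w,u*k,v*k,z)[:2].round(4)
print('cap',f(400,285,.094)); W=f(224,246,.008); D=f(124,237,.026); print('well',W,'dish',D,np.linalg.norm(W-D))
b1=f(312,216,.038);b2=f(306,306,.038);print('bars',b1,b2,np.linalg.norm(b1-b2),(b1+b2)/2)
c=np.array([f(68,171,.016),f(366,209,.016),f(354,318,.016),f(78,282,.016)]); print('corners',c,c.mean(0),np.linalg.norm(c[0]-c[1]),np.linalg.norm(c[1]-c[2]))
for yd in ((c[0]+c[3]-c[1]-c[2]),): 
    y=yd/np.linalg.norm(yd); o=c.mean(0); print('ydir',y,np.degrees(np.arctan2(y[1],y[0])),'well',o-.003*y,'rest',o-.081*y,'dish',o+.074*y)
E
```

```text
cap [ 0.5808 -0.1729]
well [ 0.4428 -0.2391] dish [ 0.3735 -0.2673] 0.07481797912266812
bars [ 0.5008 -0.1721] [ 0.5299 -0.2406] 0.07442486143755997 [ 0.51535 -0.20635]
corners [[ 0.3112 -0.2434]
 [ 0.5342 -0.1486]
 [ 0.5712 -0.2377]
 [ 0.3476 -0.3294]] [ 0.44105  -0.239775] 0.2423139286132764 0.09647699207583121
ydir [-0.92277098 -0.38534883] -157.33460223296672 well [ 0.44381831 -0.23861895] rest [ 0.51579445 -0.20856174] dish [ 0.37276495 -0.26829081]
```

```bash
python3 -m crank '[[[0,0,0],[0.004,-0.005,-0.15],0.6],[[0,0,0],[0.004,-0.005,-0.3],0.6],[[0,0,0],[0.004,-0.005,-0.43],0.6],[[0,0,0],[0.004,-0.005,-0.52],0.6],[[0,0,0],[0.004,-0.005,-0.58],0.6],[[0,0,0],[0.004,-0.005,-0.608],0.6],[[0,0,0],[0.004,-0.005,-0.608],0.6]]' 8
python3 -m crank '[[[0,0,0],[0,0,0],0.45],[[0,0,0],[0,0,0],0.35],[[0,0,0],[0,0,0],0.25],[[0,0,0],[0,0,0],0.15],[[0,0,0],[0,0,0],0.15],[[0,0,0],[0,0,0],0.15]]' 8
```

```text
t: 22.55
position: [0.5806, -0.1734, 0.0533]
ee_rot: [-0.0, 0.499, 0.867, 0.0]
ft_force: [-0.5, 1.1, 0.2]
opening: 0.601
gripper_force: 0.0
t: 23.3
position: [0.5805, -0.1745, 0.0536]
ee_rot: [0.0, 0.499, 0.866, 0.0]
ft_force: [0.9, 0.8, 1.9]
opening: 0.298
gripper_force: 7.9
```

```bash
python3 -m crank '[[[0,0,0],[0,0,0.1],0.15],[[0,0,0],[0,0,0.22],0.15],[[0,0,0],[0,0,0.3],0.15],[[0,0,0],[-0.1,-0.05,0.32],0.15],[[0,0,0],[-0.25,-0.12,0.32],0.15],[[0,0,0],[-0.4,-0.19,0.32],0.15],[[0,0,0],[-0.457,-0.216,0.32],0.15],[[0,0,0],[-0.457,-0.216,0.32],0.15]]' 10
python3 -m crank '[[[0,0,0],[0,0,-0.1],0.15],[[0,0,0],[0,0,-0.19],0.15],[[0,0,0],[0,0,-0.25],0.15],[[0,0,0],[0,0,-0.275],0.15],[[0,0,0],[0,0,-0.285],0.15],[[0,0,0],[0,0,-0.29],0.15],[[0,0,0],[0,0,-0.293],0.15],[[0,0,0],[0,0,-0.293],0.15]]' 10
```

```text
t: 24.3
position: [0.4429, -0.2396, 0.1494]
ee_rot: [-0.0, 0.5, 0.866, 0.0]
ft_force: [0.4, 0.7, -1.1]
opening: 0.291
gripper_force: 9.1
t: 25.3
position: [0.4434, -0.2394, 0.0618]
ee_rot: [0.0, 0.499, 0.866, -0.0]
ft_force: [0.4, 0.2, 0.6]
opening: 0.291
gripper_force: 9.2
```

```bash
python3 -m crank '[[[0,0,0],[0,0,-0.002],0.15],[[0,0,0],[0,0,-0.002],0.32],[[0,0,0],[0,0,-0.002],0.4],[[0,0,0],[0,0,-0.002],0.45],[[0,0,0],[0,0,0.05],0.45],[[0,0,0],[0,0,0.2],0.45],[[0,0,0],[0,0,0.4],0.45],[[0,0,0],[0,0,0.6],0.45],[[0,0,0],[0,0,0.6],0.45]]'
python3 -m crank '[[[0,0,1],[-0.02,0.15,0],0.6],[[0,0,1],[-0.02,0.3,0],0.6],[[0,0,1],[-0.02,0.45,0],0.6],[[0,0,1],[-0.02,0.6,0],0.6],[[0,0,1],[-0.02,0.6,0],0.6]]'
python3 -m crank '[[[0,0,1],[0,0.15,0],0.6],[[0,0,1],[-0.01,0.3,0],0.6],[[0,0,1],[-0.01,0.38,0],0.6],[[0,0,1],[-0.01,0.38,0],0.6],[[0,0,1],[-0.01,0.38,0],0.6]]'
python3 -m crank '[[[0,0,0.78],[0,0,0],0.5],[[0,0,0.78],[0,0,0],0.5],[[0,0,0.78],[0,0,0],0.5],[[0,0,0.78],[0,0,0],0.5]]'
python3 - <<'E'
from h import *
w=snap('wrist','w9'); a=snap('scene','a9');print(robot.get_state()['position'])
F=w['frame'].astype(int);r,g,b=F[...,0],F[...,1],F[...,2]
m=((r>150)&(g>120)).astype(np.uint8); n,l,st,ce=cv2.connectedComponentsWithStats(m)
for i in range(1,n):
    if st[i,4]>300:
        P=np.array([plane(w,*q[0],.010)[:2] for q in cv2.findNonZero((l==i).astype(np.uint8))],np.float32)
        R=cv2.minAreaRect(P); print(st[i],R)
        if .10<max(R[1])<.16: print(cv2.boxPoints(R).round(3).tolist())
W=cv2.imread('pics/w9.png');A=cv2.imread('pics/a9.png')
cv2.imwrite('pics/w9o.png',np.hstack([cv2.resize(W,(480,360)),cv2.resize(A[100:375,130:375],(320,360))]))
E
```

```text
t: 26.42
position: [0.4442, -0.24, 0.2454]
ee_rot: [0.004, 0.499, 0.866, -0.001]
ft_force: [0.1, 0.1, -0.9]
opening: 0.448
gripper_force: 0.0
t: 27.05
position: [0.4364, -0.0569, 0.2405]
ee_rot: [-0.001, 0.268, 0.963, 0.0]
ft_force: [-0.3, -0.8, 0.0]
opening: 0.602
gripper_force: 0.0
t: 27.68
position: [0.4343, 0.0537, 0.241]
ee_rot: [-0.0, 0.024, 1.0, -0.0]
ft_force: [0.8, -0.1, 0.7]
opening: 0.597
gripper_force: 0.0
t: 28.18
position: [0.4342, 0.0541, 0.2413]
ee_rot: [-0.0, -0.169, 0.986, -0.0]
ft_force: [-0.6, -0.6, -0.3]
opening: 0.497
gripper_force: 0.0
[0.43420445 0.0544243  0.24139893]
[   0    0   93  196 9132] ((0.4558637738227844, -0.23861101269721985), (0.2409628927707672, 0.09628842771053314), 22.49630355834961)
[  248     0   264   179 20213] ((0.2517993152141571, 0.16369560360908508), (0.1992320716381073, 0.2859176993370056), 55.03437805175781)
[ 142    4   65   73 3293] ((0.3216796815395355, -0.0907701700925827), (0.07975700497627258, 0.07285794615745544), 66.55460357666016)
[ 248  114   16   97 1014] ((0.43416106700897217, 0.05239237844944), (0.13426879048347473, 0.019712982699275017), 17.368480682373047)
[[0.367000013589859, 0.041999999433755875], [0.37299999594688416, 0.023000000044703484], [0.5009999871253967, 0.06300000101327896], [0.4950000047683716, 0.0820000022649765]]
[292 206  67  42 956] ((0.478446900844574, 0.18458731472492218), (0.05691443756222725, 0.10794691741466522), 3.426569700241089)
[[0.44699999690055847, 0.2370000034570694], [0.453000009059906, 0.1289999932050705], [0.5099999904632568, 0.13199999928474426], [0.5040000081062317, 0.23999999463558197]]
[296 311  36  34 898] ((0.6604697108268738, 0.23707444965839386), (0.0690750926733017, 0.05695479363203049), 24.032209396362305)
```

View pics/w9o.png

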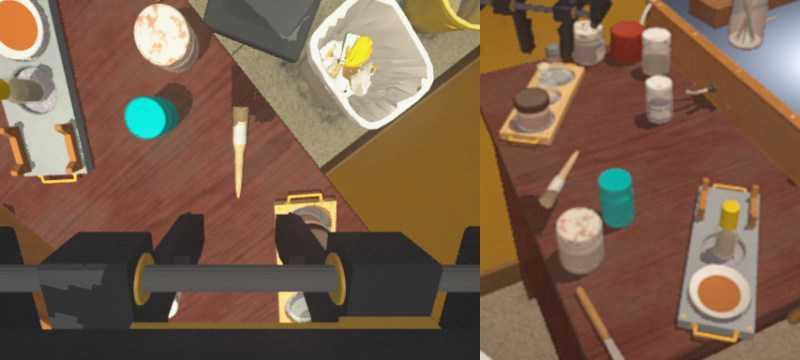

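The yellow bottle is upright in its well, at shown (30,88) left and (730,230) right. The brush is under the gripper with bristles towards the robot. I check the turquoise jar's clearance to the gripper body.

```bash
python3 - <<'E'
from h import *
w=np.load('pics/w9.npz');F=w['frame'].astype(int);m=((F[...,0]<60)&(F[...,1]>200)).astype(np.uint8)
n,l,st,ce=cv2.connectedComponentsWithStats(m)
b=np.array([.948,.318]);c=np.array([-.333,.943])
for i in range(1,n):
    if st[i,4]>200:
        P=np.array([plane(w,*q[0],.08)[:2] for q in cv2.findNonZero((l==i).astype(np.uint8))],np.float32); (x,y),r=cv2.minEnclosingCircle(P)
        d=np.array([x-.4342,y-.0533]);print(x,y,r,d@b,d@c)
E
```

```text
0.41726818680763245 -0.06798149645328522 0.023021740838885307 -0.054618874778509116 -0.10873015736238957
```

A grip 15 mm towards the handle tip clears the turquoise jar by about 11 mm. Descending there.

```bash
python3 -m crank '[[[0,0,0],[0.047,0.013,-0.15],0.5],[[0,0,0],[0.047,0.013,-0.3],0.5],[[0,0,0],[0.047,0.013,-0.45],0.5],[[0,0,0],[0.047,0.013,-0.58],0.5],[[0,0,0],[0.047,0.013,-0.68],0.5],[[0,0,0],[0.047,0.013,-0.75],0.5],[[0,0,0],[0.047,0.013,-0.782],0.5],[[0,0,0],[0.047,0.013,-0.79],0.5],[[0,0,0],[0.047,0.013,-0.79],0.5]]' 8
python3 -m crank '[[[0,0,0],[0,0,0],0.3],[[0,0,0],[0,0,0],0.2],[[0,0,0],[0,0,0],0.1],[[0,0,0],[0,0,0],0],[[0,0,0],[0,0,0],0],[[0,0,0],[0,0,0],0]]' 8
```

```text
t: 29.4
position: [0.4486, 0.0586, 0.005]
ee_rot: [0.0, -0.171, 0.985, -0.0]
ft_force: [0.0, -0.1, 0.4]
opening: 0.5
gripper_force: 0.0
t: 30.15
position: [0.4483, 0.0587, 0.0045]
ee_rot: [0.0, -0.171, 0.985, -0.0]
ft_force: [0.5, -0.3, 0.4]
opening: 0.168
gripper_force: 8.0
```

Brush gripped. At the rest, the gripper body would just reach the yellow cap (102 mm), so I'll place with a 10° tilt about the brush axis, leaning away from the bottle.

```bash
python3 -m crank '[[[0,0,0],[0,0,0.1],0],[[0,0,0],[0,0,0.25],0],[[0,0,0],[0,0,0.4],0],[[0,0,-0.35],[0,0,0.55],0],[[0,0,-0.7],[0,0,0.6],0],[[0,0,-1],[0,0,0.6],0],[[0,0,-1],[0,0,0.6],0]]' 12
python3 -m crank '[[[0,0,-0.35],[0.03,-0.12,0],0],[[0,0,-0.7],[0.06,-0.24,0],0],[[0,0,-1],[0.09,-0.36,0],0],[[0,0,-1],[0.12,-0.467,0],0],[[0,0,-1],[0.12,-0.467,0],0]]'
python3 -m crank '[[[0,0,-0.35],[0.03,-0.12,0],0],[[0,0,-0.7],[0.06,-0.24,0],0],[[0,0,-1],[0.09,-0.36,0],0],[[0,0,-1],[0.123,-0.467,0],0],[[0,0,-1],[0.123,-0.467,0],0]]'
python3 -m crank '[[[-0.134,0.322,-0.04],[0,0,-0.15],0],[[-0.134,0.322,-0.04],[0,0,-0.27],0],[[-0.134,0.322,-0.04],[0,0,-0.32],0],[[-0.134,0.322,-0.04],[0,0,-0.32],0]]'
python3 - <<'E'
from h import *
w=snap('wrist','w10'); a=snap('scene','a10'); print(robot.get_state()['position'])
A=cv2.imread('pics/a10.png'); W=cv2.imread('pics/w10.png')
cv2.imwrite('pics/w10o.png',np.hstack([cv2.resize(W,(440,330)),cv2.resize(A[170:335,260:440],(360,330),interpolation=cv2.INTER_CUBIC)]))
E
```

```text
t: 31.02
position: [0.448, 0.0587, 0.1844]
ee_rot: [-0.0, 0.077, 0.997, 0.0]
ft_force: [-0.2, 1.2, -0.2]
opening: 0.164
gripper_force: 11.9
t: 31.65
position: [0.4845, -0.083, 0.1838]
ee_rot: [-0.0, 0.322, 0.947, -0.0]
ft_force: [-0.5, 0.7, -1.1]
opening: 0.168
gripper_force: 11.9
t: 32.28
position: [0.5213, -0.2221, 0.1837]
ee_rot: [-0.001, 0.546, 0.838, 0.0]
ft_force: [-0.6, 0.4, -0.6]
opening: 0.168
gripper_force: 11.9
t: 32.78
position: [0.5208, -0.2207, 0.0885]
ee_rot: [-0.05, 0.552, 0.829, -0.072]
ft_force: [1.1, -0.7, 0.4]
opening: 0.161
gripper_force: 11.9
[ 0.5215478  -0.22158947  0.08994105]
```

View pics/w10o.png

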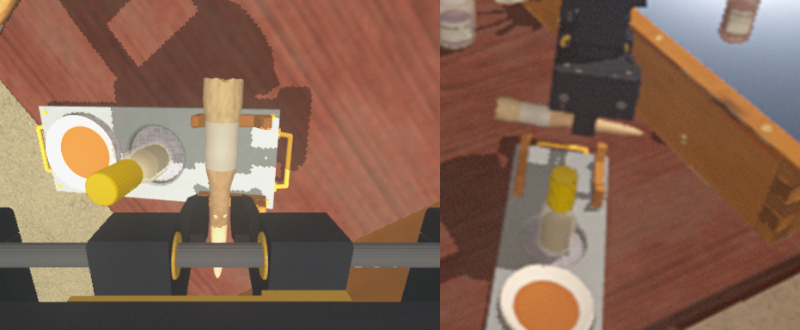

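The brush is square across the rest, bars at wrist (232,120) and (240,200), with the yellow bottle upright and clear on the raised side. Lowering.

```bash
python3 -m crank '[[[0,0,0],[0,0,-0.06],0],[[0,0,0],[0,0,-0.11],0],[[0,0,0],[0,0,-0.15],0],[[0,0,0],[0,0,-0.165],0],[[0,0,0],[0,0,-0.175],0],[[0,0,0],[0,0,-0.182],0],[[0,0,0],[0,0,-0.182],0]]'
```

```text
t: 33.75
position: [0.5212, -0.2215, 0.034]
ee_rot: [-0.049, 0.553, 0.829, -0.072]
ft_force: [-0.4, -0.7, -1.0]
opening: 0.165
gripper_force: 11.9
```

```bash
python3 -m crank '[[[0,0,0],[0,0,-0.005],0],[[0,0,0],[0,0,-0.005],0],[[0,0,0],[0,0,-0.005],0]]'
```

```text
t: 34.12
position: [0.5212, -0.2216, 0.0324]
ee_rot: [-0.049, 0.553, 0.829, -0.072]
ft_force: [-0.1, -1.2, -0.2]
opening: 0.167
gripper_force: 11.9
```

At the expected height. I release gently and rise.

```bash
python3 -m crank '[[[0,0,0],[0,0,-0.002],0.22],[[0,0,0],[0,0,-0.002],0.3],[[0,0,0],[0,0,-0.002],0.4],[[0,0,0],[0,0,-0.002],0.45],[[0,0,0],[0.02,0.008,0.1],0.45],[[0,0,0],[0.04,0.016,0.25],0.45],[[0,0,0],[0.06,0.024,0.4],0.45],[[0,0,0],[0.06,0.024,0.6],0.45],[[0,0,0],[0.06,0.024,0.7],0.45]]'
python3 -m crank '[[[0,0,0],[-0.4,0.5,0.2],0.6],[[0,0,0],[-0.4,0.5,0.2],0.6],[[0,0,0],[-0.4,0.5,0.2],0.6],[[0,0,0],[-0.4,0.5,0.2],0.6],[[0,0,0],[-0.4,0.5,0.2],0.6]]'
python3 - <<'E'
from h import *
a=snap('scene','a11');A=cv2.imread('pics/a11.png'); w=snap('wrist','w11')
cv2.imwrite('pics/a11o.png',np.hstack([cv2.resize(A[110:360,130:370],(400,417),interpolation=cv2.INTER_CUBIC),cv2.resize(A[200:360,270:370],(261,417),interpolation=cv2.INTER_CUBIC)]))
for X in [(.669,.0165,.08),(.4173,-.068,.08)]: print(proj(a,X))
E
```

```text
t: 35.25
position: [0.5396, -0.2144, 0.2457]
ee_rot: [-0.047, 0.553, 0.829, -0.072]
ft_force: [-0.2, -0.5, 0.5]
opening: 0.451
gripper_force: 0.0
t: 35.88
position: [0.4194, -0.0643, 0.3026]
ee_rot: [-0.048, 0.552, 0.829, -0.072]
ft_force: [0.2, -0.2, 0.1]
opening: 0.604
gripper_force: 0.0
[266.36452968 161.70783406]
[232.87663693 235.86032207]
```

View pics/a11o.png

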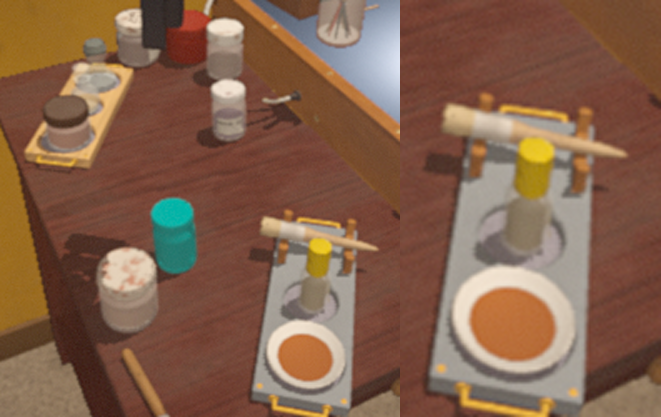

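The brush lies in both notches, the yellow bottle is upright in its well, and the white jar is unmoved. I check the muller numerically, since its foot is faint here.

```bash
python3 - <<'E'
from h import *
a0=np.load('pics/a.npz');a=np.load('pics/a11.npz')
D=np.abs(a0['frame'].astype(int)-a['frame']).sum(2); m=(cv2.GaussianBlur(D.astype(np.float32),(0,0),.8)>30)
print(proj(a,(.6525,.255,.008)),proj(a,(.6525,.255,.075)),proj(a,(.6525,.255,.089)))
for v in range(128,176,2): print(v,''.join('#' if x else '.' for x in m[v,165:215]))
# foot circle seen from directly above after release
w=np.load('pics/w7.npz'); print(proj(w,(.6525,.255,.012)),proj(w,(.6525,.255,.075)))
g=cv2.cvtColor(w['frame'],cv2.COLOR_RGB2GRAY)[:300]
for p1 in (80,): print(cv2.HoughCircles(cv2.medianBlur(g,3),cv2.HOUGH_GRADIENT,1,12,param1=p1,param2=18,minRadius=12,maxRadius=55))
E
```

```text
[188.853383   159.63280352] [186.47959822 138.22158257] [185.96053952 133.53974266]
128 ................................................##
130 .................................................#
132 ...................#######.......................#
134 ................############.....................#
136 ...............##############....................#
138 ..............###############.....................
140 ..............###############.....................
142 ...............##############.....................
144 ................############......................
146 .............###############......................
148 ........####################......................
150 .......######################.....................
152 ........#########################.................
154 .........############.#############...............
156 .........###########..........#####...............
158 .........#####.####...............................
160 ..........###.................#####...............
162 .........####.....##...###########................
164 ........#########.....
[... 915 characters left out ...]
3.5 180.5  45.4]
  [274.5 160.5  26.6]
  [ 80.5  17.5  36.5]
  [198.5 154.5  28.6]
  [ 70.5  43.5  27.7]
  [126.5 138.5  21. ]
  [226.5 153.5  20.8]
  [254.5 192.5  17.7]
  [201.5 180.5  32.2]
  [146.5 102.5  45.5]
  [315.5 173.5  35.5]
  [ 96.5  89.5  34.3]
  [346.5 219.5  26.6]
  [ 92.5 171.5  44.5]
  [188.5 182.5  32.2]
  [238.5 185.5  28.8]
  [185.5   6.5  25.2]
  [168.5 130.5  26.7]
  [ 52.5  47.5  24. ]
  [167.5 149.5  21. ]
  [200.5 168.5  15.6]
  [149.5  37.5  23.4]
  [ 96.5 105.5  23. ]
  [135.5 153.5  14.1]
  [274.5 184.5  19.5]
  [137.5 171.5  15.2]
  [ 88.5  75.5  18.5]
  [111.5 140.5  17.3]
  [116.5  13.5  18.5]
  [359.5 215.5  15.8]
  [227.5 179.5  13.2]
  [166.5  24.5  19. ]]]
```

The muller's knob spans rows 132–146 at about column 187, where an upright seated muller should be (top at row 133.5). Its top circle in the wrist view (251.5,171.5) matches the predicted (253,172). Handing in.

```bash
python3 -c "
from station import robot
print(robot.job_done())"
```

```text
the job is handed in; nothing more can be done
None
```

Both kits are made up and the job is handed in at about 36 s of robot time: camera and release-height checks show all five items in place, and the white-lidded mauve jar was left where it stood.

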